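Lock the lid of the peg box

TASK

The lid is on the storage box on the potting bench, but the four hinged latches on its sides are still standing open. Flip all four latches down, one after another, until each lies flat against the side of the box. Leave the box where it stands and do not disturb the things around it.

Things in the scene. Friction and masses are not known exactly. Their poses are not given: they have to be found in the camera images.
- box: Closed snap-lock box full of steel ground pegs, 2.2 kg, loose on the bench. Grey body 120 (its x) x 160 (its y) x 66 mm high; white lid 126 x 166 mm from 63 to 73 mm height, with a raised middle (96 x 136) to 78 mm. A white latch is hinged at the middle of each of the lid's four edges. Origin: centre of the underside, z up; at yaw 0 its x points away from the robot.
- latch_far (a joint): Angle (rad) of the latch on the box's +x side: 0 = hanging flat along the box's side (its stop), 1.57 = sticking straight out, 2.0 = upper stop. Stiff hinge (0.04 N m), no spring: it stays where it is left. Plate 50 mm along the box's edge, 34 mm from hinge to tip, 4 mm thick, with flat faces, the hinge line in its mid-plane; at 0 it stands 4 mm clear of the grey body.
- far_hinge (a point): Middle of the hinge line of the latch on the box's +x side: 68 mm above the box's underside, 66 mm from the box's middle, on the box's +x axis. Its x points out from the box at angle 0, y along the hinge; turns with the latch.
- far_tip (a point): Middle of the free edge of the latch on the box's +x side, 34 mm from the hinge line; moves with the latch.
- latch_left (a joint): Angle (rad) of the latch on the box's +y side: 0 = hanging flat along the box's side (its stop), 1.57 = sticking straight out, 2.0 = upper stop. Stiff hinge (0.04 N m), no spring: it stays where it is left. Plate 50 mm along the box's edge, 34 mm from hinge to tip, 4 mm thick, with flat faces, the hinge line in its mid-plane; at 0 it stands 4 mm clear of the grey body.
- left_hinge (a point): Middle of the hinge line of the latch on the box's +y side: 68 mm above the box's underside, 86 mm from the box's middle, on the box's +y axis. Its x points out from the box at angle 0, y along the hinge; turns with the latch.
- left_tip (a point): Middle of the free edge of the latch on the box's +y side, 34 mm from the hinge line; moves with the latch.
- latch_near (a joint): Angle (rad) of the latch on the box's -x side: 0 = hanging flat along the box's side (its stop), 1.57 = sticking straight out, 2.0 = upper stop. Stiff hinge (0.04 N m), no spring: it stays where it is left. Plate 50 mm along the box's edge, 34 mm from hinge to tip, 4 mm thick, with flat faces, the hinge line in its mid-plane; at 0 it stands 4 mm clear of the grey body.
- near_hinge (a point): Middle of the hinge line of the latch on the box's -x side: 68 mm above the box's underside, 66 mm from the box's middle, on the box's -x axis. Its x points out from the box at angle 0, y along the hinge; turns with the latch.
- near_tip (a point): Middle of the free edge of the latch on the box's -x side, 34 mm from the hinge line; moves with the latch.
- latch_right (a joint): Angle (rad) of the latch on the box's -y side: 0 = hanging flat along the box's side (its stop), 1.57 = sticking straight out, 2.0 = upper stop. Stiff hinge (0.04 N m), no spring: it stays where it is left. Plate 50 mm along the box's edge, 34 mm from hinge to tip, 4 mm thick, with flat faces, the hinge line in its mid-plane; at 0 it stands 4 mm clear of the grey body.
- right_hinge (a point): Middle of the hinge line of the latch on the box's -y side: 68 mm above the box's underside, 86 mm from the box's middle, on the box's -y axis. Its x points out from the box at angle 0, y along the hinge; turns with the latch.
- right_tip (a point): Middle of the free edge of the latch on the box's -y side, 34 mm from the hinge line; moves with the latch.
- tamper: Wooden pot tamper standing on its foot beside the box: foot disc 64 mm across and 22 mm high, knobbed handle up to 108 mm. Origin: centre of the underside. A bystander.
- small_pot: Small empty terracotta pot, 76 mm across the rim, 68 mm high, beside the box. Origin: centre of the underside. A bystander.
- big_pot: Terracotta pot in its saucer (one piece), saucer 140 mm across, rim 126 mm across at 120 mm height, at the left. Origin: centre of the underside. A bystander.
- bottle: Green glass bottle with a dark cap, 70 mm across, 200 mm high, at the right. Origin: centre of the underside. A bystander.
- rake: Hand rake lying flat beyond the box, 280 mm long, black silicone handle 26 mm thick, steel tines; its x runs from handle to tines. Origin: on the bench under its middle. A bystander.
- label_tin: Steel tin holding wooden plant labels, 72 mm across, 85 mm high (labels to about 145 mm). Origin: centre of the underside. A bystander.
Mind the look-alikes: they are no part of the job. Leave any blue look-alike of the box alone.

How it is judged:
By the outcome, as a careful person would: the job done as asked, in the order asked, and still so for the second after the job is handed in, with the robot touching nothing.
It also fails if it takes over 58 s, if anything falls off the work surface, if the arm or the gripper's body presses on something with over 40 N, if the wrist force passes 120 N, or if a joint passes its speed limit or range.

ROBOT

A 7-joint arm with a two-finger parallel gripper is mounted at the origin on the work surface. World frame = base frame: x ahead of the robot, y to its left, z up, the work surface at z = 0. Lengths are in m, angles in rad, forces in N, time in s.
With the tool pointing down it reaches from about 0.425 to 0.875 m from the base axis. Payload 4.7 kg.
Tool frame: the origin (TCP) lies on the centre line of the jaws, within the pads' length; the fingertips stand 19 mm ahead of it and the grasp point (between the pads) is the TCP; z points along the fingers, y is the line along which they close (so a half turn about z gives the same grasp; the last joint's range is limited). The gripper opens to 85 mm and grips with 20 to 120 N. Pads are 22 mm wide; open, the fingers measure 114 mm over their backs; the gripper's body (76 mm by 85 mm) begins 54 mm behind the grasp point. The pads swing forward as they close: fully open they stand 13 mm farther back than shut.
Start: joints at [-1.232, 0.321, -0.07, 1.45, 0.023, 1.371, -0.057], TCP at [0.207, 0.616, 0.25] pointing down, gripper open.
Joint ranges: [-2.86, 2.86], [-0.3, 2.09], [-1.38, 1.24], [0.06, 2.45], [-1.56, 4.7], [0.09, 2.05], [-2.69, 2.69]. Speed limits (rad/s): [2.57, 2.57, 3.14, 3.14, 3.14, 3.14, 3.14].

INTERFACE

Orientations are given as [roll, pitch, yaw] about the fixed x, y, z axes, in that order (R = Rz(yaw) Ry(pitch) Rx(roll)).
In Python, from workcell import sensors, capture, robot gives the robot as it stands.
- The arm moves only by the tool drive_tool, never from a script. Its argument "commands" is a list of rows, each an object with "delta_pos": the shift along the world's x, y, z in m, a list of three; "turn": the turn about the world's z in degrees; "grip": the finger opening in m, from 0 to 0.0854. In form: [{"delta_pos": [dx, dy, dz], "turn": turn, "grip": grip}, ...]. A call has 1 to 10 rows; each row is the pose to reach, as a shift and turn from the pose commanded when the call began; what a row does not reach only later rows make up. A row lasts 1/12 s, in which the tool goes at most 41.7 mm and 7.16 degrees, less where a joint would pass 70% of its speed; a pose out of reach is approached as far as the arm can. A call with a gripper value outside its range is refused whole. The fingers move at their own pace and stop on an object; "grip_force" is the grip in N (left out, the last holds). Time passes only in rows, so rows that repeat a pose let the fingers close. It gives the time, the measured TCP pose, the force, the opening and the grip force at its end, in the units of the state.
- sensors.sense(): the state, without advancing time (a new reading comes with each control period).
- capture(name): name is "scene" or "side" or "wrist"; returns a dict with "image" (480x640x3 uint8, red, green, blue), "fx", "fy", "cx", "cy" (pixels), "cam_to_world" (4x4, takes a point from camera to world coordinates). Camera axes: x right, y down, z forward; pixel columns grow to the right and rows downward; lengths in m; the calibration is good to about 2 mm. The wrist camera is an equidistant fisheye: a pixel r from the principal point sees the ray r / f radians off the axis. A picture is of the moment at which its call begins. There is no depth.
- robot.close_job(): hands the job in; it is judged then, once.
The state is a dict: "t": time; "qpos": joint angles; "dq": joint speeds; "joint_efforts": joint torques, N m; "position": TCP position; "eef_rot": TCP orientation; "force": force on the tool from outside, world axes, zero at the start; "wrist_torque": the same for the moment, N m; "opening": finger opening in m; "grasp_force": force on a finger pad.
Only numpy, scipy, OpenCV 4.12 (cv2) and the standard library are available. Lean on these libraries where they do the work, as an engineer would, in place of code of your own. Each camera call takes 0.05 s, during which the arm holds its last target. There are 200 camera calls.

## Working session

There is one attempt and no reset: what is moved stays moved. The work goes in short steps, Python scripts to look and compute and a tool call to move; the robot and the scene stay as the last step left them, time stands still between calls to the robot, and variables do not carry over. Pictures are saved under pics/ and viewed, at most 10 in all, crops included, and the job is handed in when it is done.

Besides the shell and the picture viewer there is one more tool, called after "Call:" by a JSON object that holds its "method" and its "body". drive_tool: Moves the arm, as the interface text tells. Its arguments: {"type":"object","properties":{"commands":{"type":"array"},"grip_force":{"type":"number"}},"required":["commands"]}

```bash
mkdir -p pics; python3 - <<'E'
from workcell import sensors, capture, robot
import cv2,numpy as np,pickle
s=sensors.sense(); print({k:np.round(v,3).tolist() for k,v in s.items()})
d={}
for n in("scene","side","wrist"):
    c=capture(n); d[n]=c; cv2.imwrite(f"pics/{n}0.png",c["image"][:,:,::-1])
    print(n,c["fx"],c["cx"],c["cy"],np.round(c["cam_to_world"],3).tolist())
pickle.dump(d,open("c0.pkl","wb"))
E
```

```text
{'t': 0.0, 'qpos': [-1.232, 0.322, -0.07, 1.452, 0.023, 1.371, -0.057], 'dq': [-0.001, -0.002, 0.0, 0.0, 0.001, -0.001, 0.001], 'joint_efforts': [0.0, -49.357, -0.382, -31.434, 0.013, 0.011, -0.0], 'position': [0.207, 0.616, 0.249], 'eef_rot': [-3.14, 0.0, 2.817], 'force': [0.179, 0.277, -0.536], 'wrist_torque': [-0.033, -0.016, -0.03], 'grasp_force': 0.0, 'opening': 0.085}
scene 600.4444264252361 319.8918747114586 246.61467365225946 [[0.191, 0.767, -0.613, 1.455], [0.982, -0.149, 0.119, -0.179], [0.0, -0.624, -0.781, 1.245], [0.0, 0.0, 0.0, 1.0]]
side 494.07240603373816 326.51714010428753 232.9977735825263 [[0.724, -0.356, 0.591, -0.196], [-0.689, -0.393, 0.608, -0.758], [0.016, -0.848, -0.53, 0.767], [0.0, 0.0, 0.0, 1.0]]
wrist 371.64829954431775 320.308486932465 242.49409069911312 [[0.32, 0.902, 0.289, 0.134], [0.947, -0.304, -0.1, 0.641], [-0.002, 0.305, -0.952, 0.373], [0.0, 0.0, 0.0, 1.0]]
```

View pics/scene0.png

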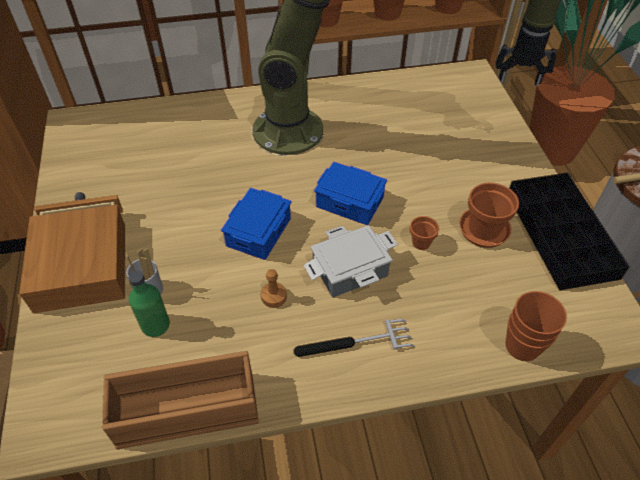

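View pics/side0.png

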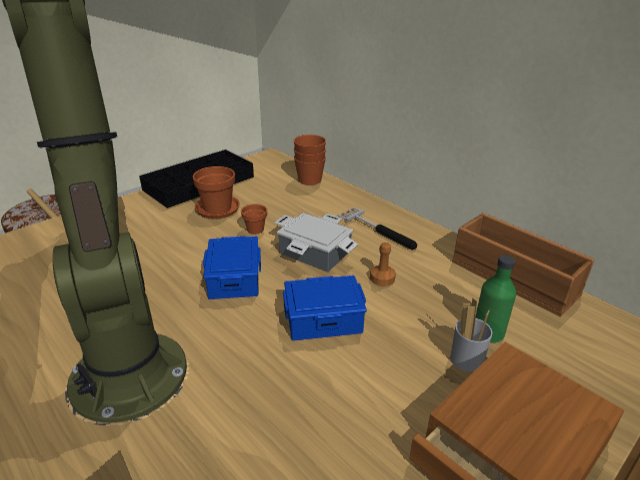

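The scene view shows the grey box with its white lid at about (350,258). A blue box stands nearer the robot at (350,190), the small pot is at (424,232) and the tamper at (273,290). I'll take enlarged crops.

```bash
python3 - <<'E'
import cv2,pickle
d=pickle.load(open("c0.pkl","rb"))
a=d["scene"]["image"][210:310,250:450,::-1]; b=d["side"]["image"][190:290,260:420,::-1]
cv2.imwrite("pics/sc.png",cv2.resize(a,None,fx=4,fy=4,interpolation=cv2.INTER_CUBIC))
cv2.imwrite("pics/sd.png",cv2.resize(b,None,fx=5,fy=5,interpolation=cv2.INTER_CUBIC))
E
```

```text
(no output)
```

View pics/sc.png

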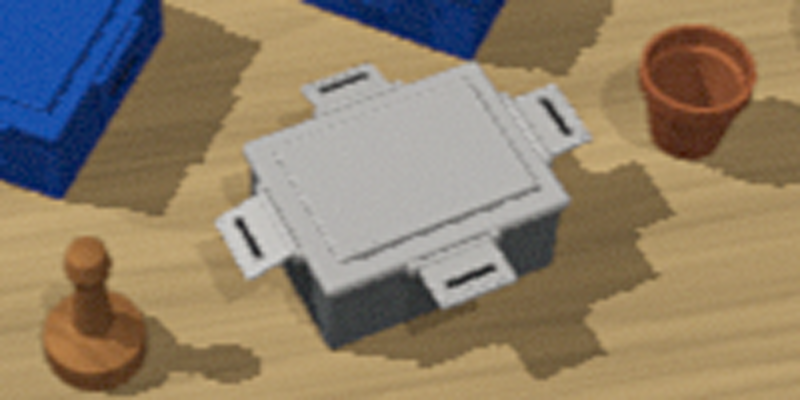

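View pics/sd.png

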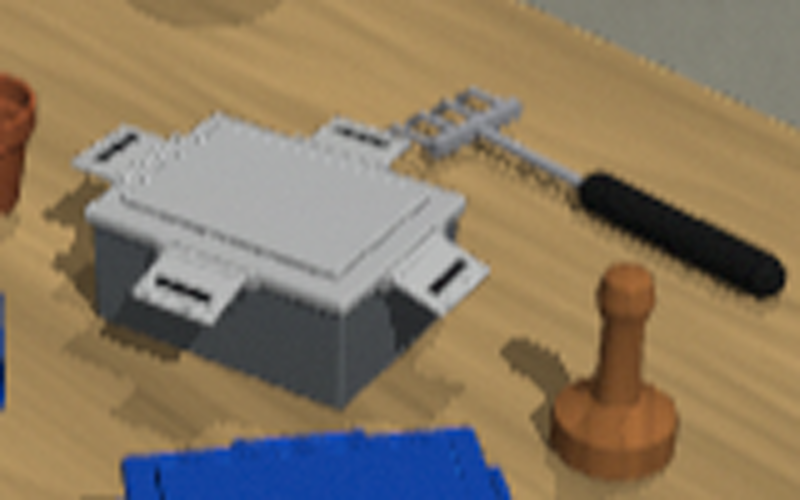

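The crops show all four latches sticking out roughly level. I'll fit the box pose and latch angles to the corners I read off, and get the bystander positions too.

```bash
cat > fit.py <<'E'
import numpy as np,pickle
from scipy.optimize import least_squares
d=pickle.load(open("c0.pkl","rb"))
def proj(n,p):
    c=d[n];M=np.linalg.inv(c["cam_to_world"]);q=M[:3,:3]@p+M[:3,3]
    return np.array([c["fx"]*q[0]/q[2]+c["cx"],c["fy"]*q[1]/q[2]+c["cy"]])
def ray(n,u,v,z):
    c=d[n];T=c["cam_to_world"];r=T[:3,:3]@[(u-c["cx"])/c["fx"],(v-c["cy"])/c["fy"],1];o=T[:3,3]
    return o+r*(z-o[2])/r[2]
S=lambda u,v:("scene",250+u/4,210+v/4)
D=lambda u,v:("side",260+u/5,190+v/5)
obs=[]
L=lambda sx,sy:("pt",(sx*.063,sy*.083,.072)); B=lambda sx,sy:("pt",(sx*.06,sy*.08,0))
# T(latch, s): tip corner, s = coordinate sign along edge (world-ish y or x)
for f,o in [(S(245,147),L(-1,-1)),(S(472,65),L(-1,1)),(S(570,200),L(1,1)),(S(333,290),L(1,-1)),(S(333,348),B(1,-1)),(S(553,268),B(1,1)),
 (D(88,210),L(-1,1)),(D(218,113),L(1,1)),(D(466,200),L(1,-1)),(D(340,308),L(-1,-1)),(D(342,410),B(-1,-1)),(D(100,308),B(-1,1)),
 (S(437,307),(0,-1)),(S(516,277),(0,1)),(S(217,217),(3,-1)),(S(248,277),(3,1)),(S(303,88),(2,-1)),(S(373,66),(2,1)),(S(562,85),(1,-1)),(S(591,136),(1,1)),
 (D(135,290),(2,1)),(D(212,323),(2,-1)),(D(488,270),(3,1)),(D(440,312),(3,-1)),(D(333,118),(0,1)),(D(411,143),(0,-1)),(D(75,160),(1,-1)),(D(127,125),(1,1))]: obs.append((f,o))
dirs=[(1,0),(0,1),(-1,0),(0,-1)]
def loc(o,a):
    if o[0]=="pt": return np.array(o[1])
    k,s=o; u=np.array(dirs[k]+(0,)); e=np.abs(u[[1,0,2]]); h=.066 if k%2==0 else .086
    return u*(h+.034*np.sin(a[k]))+e*s*.025+np.array([0,0,.068-.034*np.cos(a[k])])
def world(p,q): c,s=np.cos(q[2]),np.sin(q[2]); return np.array([q[0]+c*p[0]-s*p[1],q[1]+s*p[0]+c*p[1],p[2]])
def res(q): return np.concatenate([proj(f[0],world(loc(o,q[3:7]),q)+(np.r_[q[7:9],0] if f[0]=="side" else 0))-f[1:] for f,o in obs]+[q[7:9]*300])
if __name__=="__main__":
    c=ray("scene",350,252,.073);print(c)
    r=least_squares(res,[c[0],c[1],.3,1.5,1.5,1.5,1.5,0,0],loss="soft_l1")
    print(np.round(r.x,4)); rr=res(r.x)[:-2].reshape(-1,2)
    for (f,o),e in zip(obs,rr): print(f[0],o,np.round(e,1))
    for k,n in enumerate("far left near right".split()):
        u=np.array(dirs[k]+(0,)); h=.066 if k%2==0 else .086
        print(n,"hinge",np.round(world(u*h+[0,0,.068],r.x),3),"tip",np.round(world(loc((k,0),r.x[3:]),r.x),3))
    print("tamper",ray("scene",273,297,.011),"knob",ray("scene",272,275,.1)," side",ray("side",260+614/5,190+428/5,.011))
    print("spot",ray("scene",424,224,.068),ray("side",254,209,.068))
    print("rake",[np.round(ray("scene",*p,.013),3) for p in [(297,351),(355,342),(390,322),(412,347)]])
    print("blue near corners",[np.round(ray("scene",*p,.073),3) for p in [(385,183),(370,204),(316,193),(290,205),(262,242)]],"bigpot rim",ray("scene",493,205,.12),"bottle",ray("scene",137,280,.19))
E
python3 fit.py
```

```text
[0.56664823 0.06978803 0.073     ]
[ 5.6780e-01  7.3100e-02  2.3630e-01  1.5655e+00  1.5794e+00  1.2185e+00
  1.2469e+00  3.0000e-04 -1.6000e-03]
scene ('pt', (-0.063, -0.083, 0.072)) [-0.7 -1.5]
scene ('pt', (-0.063, 0.083, 0.072)) [ 1.4 -1.9]
scene ('pt', (0.063, 0.083, 0.072)) [ 0.6 -0.3]
scene ('pt', (0.063, -0.083, 0.072)) [-1.3  0.2]
scene ('pt', (0.06, -0.08, 0)) [-1.2  1.1]
scene ('pt', (0.06, 0.08, 0)) [ 0.5 -0.6]
side ('pt', (-0.063, 0.083, 0.072)) [-1.2 -1.1]
side ('pt', (0.063, 0.083, 0.072)) [ 0.  -0.9]
side ('pt', (0.063, -0.083, 0.072)) [ 0.8 -1.1]
side ('pt', (-0.063, -0.083, 0.072)) [ 0.8 -1.1]
side ('pt', (-0.06, -0.08, 0)) [-0.4  0.6]
side ('pt', (-0.06, 0.08, 0)) [-1.1  1.4]
scene (0, -1) [1.3 0.2]
scene (0, 1) [0.2 0.6]
scene (3, -1) [-0.4  0.2]
scene (3, 1) [0.  0.2]
scene (2, -1) [-0.1  0.2]
scene (2, 1) [-0.2 -0.4]
scene (1, -1) [-1.5 -0.3]
scene (1, 1) [0.8 0.8]
side (2, 1) [-0.8  0.6]
side (2, -1) [-0.4  0.2]
side (3, 1) [ 0.5 -0.1]
side (3, -1) [0.4 0.4]
side (0, 1) [ 1.2 -0.3]
side (0, -1) [ 0.5 -0.2]
side (1, -1) [-0.7  0.1]
side (1, 1) [-0.2 -0.4]
far hinge [0.632 0.089 0.068] tip [0.665 0.097 0.068]
left hinge [0.548 0.157 0.068] tip [0.54  0.19  0.068]
near hinge [0.504 0.058 0.068] tip [0.473 0.05  0.056]
right hinge [ 0.588 -0.01   0.068] tip [ 0.595 -0.042  0.057]
tamper [ 0.6210554  -0.13456111  0.011     ] knob [ 0.61924349 -0.13120666  0.1       ]  side [ 0.61240651 -0.13423689  0.011     ]
spot [0.50950754 0.27910715 0.068     ] [0.51855884 0.2795017  0.068     ]
rake [array([ 0.781, -0.102,  0.013]), array([0.783, 0.035, 0.013]), array([0.746, 0.129, 0.013]), array([0.821, 0.162, 0.013])]
blue near corners [array([0.351, 0.216, 0.073]), array([0.419, 0.158, 0.073]), array([0.352, 0.025, 0.073]), array([ 0.382, -0.051,  0.073]), array([ 0.493, -0.14 ,  0.073])] bigpot rim [0.52345417 0.44970921 0.12      ] bottle [ 0.64273303 -0.42212136  0.19      ]
```

Box pose: (0.568, 0.073), yaw 0.236 rad, with residuals of about 1–2 px. I'll shut the gripper, turn it square to the box and go above the far latch.

Call:
{"method": "drive_tool", "body": {"commands": [{"delta_pos": [0.455,-0.52,0],"turn": -58,"grip": 0},{"delta_pos": [0.455,-0.52,0],"turn": -58,"grip": 0},{"delta_pos": [0.455,-0.52,0],"turn": -58,"grip": 0},{"delta_pos": [0.455,-0.52,0],"turn": -58,"grip": 0},{"delta_pos": [0.455,-0.52,0],"turn": -58,"grip": 0},{"delta_pos": [0.455,-0.52,0],"turn": -58,"grip": 0},{"delta_pos": [0.455,-0.52,0],"turn": -58,"grip": 0},{"delta_pos": [0.455,-0.52,0],"turn": -58,"grip": 0},{"delta_pos": [0.455,-0.52,0],"turn": -58,"grip": 0},{"delta_pos": [0.455,-0.52,0],"turn": -58,"grip": 0}]}}

```text
t: 0.98
position: [0.4826, 0.3007, 0.2503]
eef_rot: [3.142, -0.0, 1.804]
force: [-0.2, 0.1, -0.4]
opening: 0.0003
grasp_force: 0.0
```

Call:
{"method": "drive_tool", "body": {"commands": [{"delta_pos": [0.179,-0.205,0],"turn": 0,"grip": 0},{"delta_pos": [0.179,-0.205,0],"turn": 0,"grip": 0},{"delta_pos": [0.179,-0.205,0],"turn": 0,"grip": 0},{"delta_pos": [0.179,-0.205,0],"turn": 0,"grip": 0},{"delta_pos": [0.179,-0.205,0],"turn": 0,"grip": 0},{"delta_pos": [0.179,-0.205,0],"turn": 0,"grip": 0},{"delta_pos": [0.179,-0.205,0],"turn": 0,"grip": 0},{"delta_pos": [0.179,-0.205,-0.04],"turn": 0,"grip": 0},{"delta_pos": [0.179,-0.205,-0.08],"turn": 0,"grip": 0},{"delta_pos": [0.179,-0.205,-0.12],"turn": 0,"grip": 0}]}}

```text
t: 1.82
position: [0.6614, 0.0966, 0.1292]
eef_rot: [3.14, 0.0, 1.803]
force: [-0.4, 1.3, -1.0]
opening: -0.0002
grasp_force: 0.0
```

```bash
cat > look.py <<'E'
import sys,cv2,numpy as np
from workcell import sensors, capture
s=sensors.sense();print(np.round(s["position"],4),np.round(s["eef_rot"],3),np.round(s["force"],1),np.round(s["qpos"],2))
a=capture("scene")["image"][190:310,240:440,::-1]; b=capture("side")["image"][170:290,260:420,::-1]
f=lambda x,w,h:cv2.resize(x,(w,h),interpolation=cv2.INTER_CUBIC)
cv2.imwrite(sys.argv[1],np.hstack([f(a,440,264),f(b,352,264)]) if len(sys.argv)<3 else np.vstack([f(a,500,300),f(b,500,300)]))
E
python3 look.py pics/l1.png
```

```text
[0.6614 0.0966 0.1292] [3.14  0.    1.803] [-0.4  1.3 -1. ] [-0.5   0.46  0.42  1.56 -0.2   1.17  0.19]
```

View pics/l1.png

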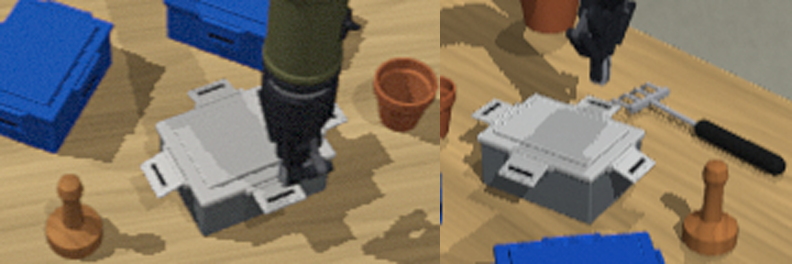

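The finger stands above the far latch: tip at (598,80), latch at (600,105) in the side half. Next I press it down.

Call:
{"method": "drive_tool", "body": {"commands": [{"delta_pos": [0,0,-0.02],"turn": 0,"grip": 0},{"delta_pos": [0,0,-0.03],"turn": 0,"grip": 0},{"delta_pos": [0,0,-0.036],"turn": 0,"grip": 0},{"delta_pos": [0,0,-0.042],"turn": 0,"grip": 0},{"delta_pos": [0,0,-0.048],"turn": 0,"grip": 0},{"delta_pos": [0,0,-0.054],"turn": 0,"grip": 0},{"delta_pos": [0,0,-0.06],"turn": 0,"grip": 0},{"delta_pos": [0,0,-0.066],"turn": 0,"grip": 0},{"delta_pos": [0,0,-0.072],"turn": 0,"grip": 0},{"delta_pos": [0,0,-0.072],"turn": 0,"grip": 0}]}}

```text
t: 2.75
position: [0.6603, 0.0973, 0.0569]
eef_rot: [-3.14, 0.0, 1.805]
force: [-0.4, 1.1, -0.7]
opening: -0.0003
grasp_force: 0.3
```

Call:
{"method": "drive_tool", "body": {"commands": [{"delta_pos": [-0.002,-0.0005,0],"turn": 0,"grip": 0},{"delta_pos": [-0.004,-0.001,0],"turn": 0,"grip": 0},{"delta_pos": [-0.006,-0.0014,0],"turn": 0,"grip": 0},{"delta_pos": [-0.008,-0.0019,0],"turn": 0,"grip": 0},{"delta_pos": [-0.009,-0.0021,0],"turn": 0,"grip": 0},{"delta_pos": [-0.01,-0.0024,0],"turn": 0,"grip": 0},{"delta_pos": [-0.01,-0.0024,0],"turn": 0,"grip": 0}]}}

```text
t: 3.33
position: [0.6508, 0.0951, 0.0585]
eef_rot: [3.141, -0.0, 1.805]
force: [2.2, 0.6, 0.2]
opening: -0.0
grasp_force: 1.0
```

Call:
{"method": "drive_tool", "body": {"commands": [{"delta_pos": [-0.001,-0.0002,0],"turn": 0,"grip": 0},{"delta_pos": [-0.002,-0.0005,0],"turn": 0,"grip": 0}]}}

```text
t: 3.5
position: [0.6489, 0.0947, 0.0583]
eef_rot: [3.141, 0.0, 1.805]
force: [2.8, 1.5, -1.0]
opening: -0.0001
grasp_force: 1.3
```

Call:
{"method": "drive_tool", "body": {"commands": [{"delta_pos": [-0.001,-0.0002,0],"turn": 0,"grip": 0},{"delta_pos": [-0.001,-0.0002,0],"turn": 0,"grip": 0}]}}

```text
t: 3.67
position: [0.6475, 0.0943, 0.0582]
eef_rot: [-3.141, 0.0, 1.805]
force: [2.7, 0.9, -1.9]
opening: -0.0001
grasp_force: 1.1
```

Call:
{"method": "drive_tool", "body": {"commands": [{"delta_pos": [-0.001,-0.0002,0],"turn": 0,"grip": 0},{"delta_pos": [-0.001,-0.0002,0],"turn": 0,"grip": 0}]}}

```text
t: 3.83
position: [0.6466, 0.0941, 0.0582]
eef_rot: [-3.141, -0.0, 1.805]
force: [2.4, 0.5, -2.2]
opening: 0.0001
grasp_force: 1.1
```

Call:
{"method": "drive_tool", "body": {"commands": [{"delta_pos": [-0.001,-0.0002,0],"turn": 0,"grip": 0},{"delta_pos": [-0.001,-0.0002,0],"turn": 0,"grip": 0}]}}

```text
t: 4.0
position: [0.6462, 0.094, 0.0583]
eef_rot: [3.14, 0.0, 1.805]
force: [4.2, 0.1, -4.5]
opening: -0.0005
grasp_force: 2.2
```

Call:
{"method": "drive_tool", "body": {"commands": [{"delta_pos": [-0.001,-0.0002,0],"turn": 0,"grip": 0},{"delta_pos": [-0.001,-0.0002,0],"turn": 0,"grip": 0}]}}

```text
t: 4.17
position: [0.6461, 0.094, 0.0585]
eef_rot: [3.138, 0.001, 1.805]
force: [6.9, 0.8, -5.5]
opening: -0.0
grasp_force: 3.5
```

Call:
{"method": "drive_tool", "body": {"commands": [{"delta_pos": [-0.001,-0.0002,0],"turn": 0,"grip": 0},{"delta_pos": [-0.001,-0.0002,0],"turn": 0,"grip": 0}]}}

```text
t: 4.33
position: [0.646, 0.094, 0.0586]
eef_rot: [3.136, 0.001, 1.805]
force: [10.0, 1.6, -5.3]
opening: -0.0002
grasp_force: 4.7
```

The latch is at its stop: position stalled, force rising. I'll back off, rise and go to the left latch.

Call:
{"method": "drive_tool", "body": {"commands": [{"delta_pos": [0.01,0.002,0],"turn": 0,"grip": 0},{"delta_pos": [0.025,0.006,0],"turn": 0,"grip": 0},{"delta_pos": [0.025,0.006,0.04],"turn": 0,"grip": 0},{"delta_pos": [0.025,0.006,0.08],"turn": 0,"grip": 0},{"delta_pos": [0.025,0.006,0.11],"turn": 0,"grip": 0},{"delta_pos": [0.025,0.006,0.11],"turn": 0,"grip": 0}]}}

```text
t: 4.83
position: [0.6719, 0.0992, 0.1761]
eef_rot: [3.132, 0.0, 1.804]
force: [1.6, -0.6, 1.2]
opening: -0.0002
grasp_force: 0.0
```

```bash
python3 look.py pics/l2.png
```

```text
[0.6719 0.0992 0.1761] [3.132 0.    1.804] [ 1.6 -0.6  1.2] [-0.51  0.44  0.43  1.49 -0.19  1.25  0.18]
```

View pics/l2.png

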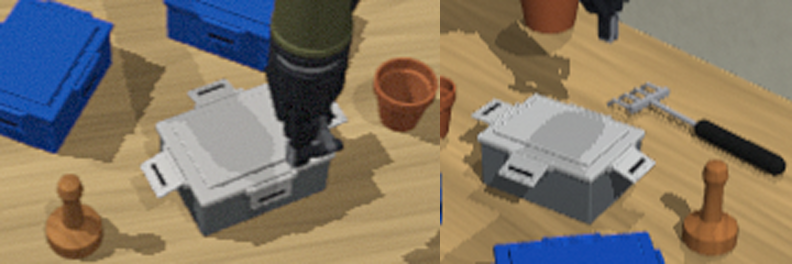

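The far latch now lies flat at (270,192) in the scene half, and the box has not moved. On to the left latch.

Call:
{"method": "drive_tool", "body": {"commands": [{"delta_pos": [-0.131,0.087,0],"turn": 0,"grip": 0},{"delta_pos": [-0.131,0.087,0],"turn": 0,"grip": 0},{"delta_pos": [-0.131,0.087,0],"turn": 0,"grip": 0},{"delta_pos": [-0.131,0.087,0],"turn": 0,"grip": 0},{"delta_pos": [-0.131,0.087,0],"turn": 0,"grip": 0},{"delta_pos": [-0.131,0.087,-0.04],"turn": 0,"grip": 0},{"delta_pos": [-0.131,0.087,-0.06],"turn": 0,"grip": 0},{"delta_pos": [-0.131,0.087,-0.07],"turn": 0,"grip": 0},{"delta_pos": [-0.131,0.087,-0.076],"turn": 0,"grip": 0}]}}

```text
t: 5.68
position: [0.5357, 0.1855, 0.0894]
eef_rot: [-3.136, 0.001, 1.804]
force: [-1.1, -0.3, 1.8]
opening: 0.0001
grasp_force: 0.6
```

Call:
{"method": "drive_tool", "body": {"commands": [{"delta_pos": [0,0,-0.007],"turn": 0,"grip": 0},{"delta_pos": [0,0,-0.014],"turn": 0,"grip": 0},{"delta_pos": [0,0,-0.021],"turn": 0,"grip": 0},{"delta_pos": [0,0,-0.028],"turn": 0,"grip": 0},{"delta_pos": [0,0,-0.035],"turn": 0,"grip": 0},{"delta_pos": [0,0,-0.042],"turn": 0,"grip": 0},{"delta_pos": [0,0,-0.042],"turn": 0,"grip": 0}]}}

```text
t: 6.27
position: [0.5368, 0.1864, 0.0486]
eef_rot: [-3.139, 0.0, 1.805]
force: [-0.8, 0.1, -0.8]
opening: -0.0
grasp_force: 0.3
```

Call:
{"method": "drive_tool", "body": {"commands": [{"delta_pos": [0.0005,-0.002,0],"turn": 0,"grip": 0},{"delta_pos": [0.001,-0.004,0],"turn": 0,"grip": 0},{"delta_pos": [0.0014,-0.006,0],"turn": 0,"grip": 0},{"delta_pos": [0.0019,-0.008,0],"turn": 0,"grip": 0},{"delta_pos": [0.0024,-0.01,0],"turn": 0,"grip": 0},{"delta_pos": [0.0024,-0.01,0],"turn": 0,"grip": 0}]}}

```text
t: 6.77
position: [0.5407, 0.1756, 0.0506]
eef_rot: [3.141, 0.001, 1.803]
force: [-0.2, 1.2, -1.1]
opening: 0.0001
grasp_force: 0.5
```

Call:
{"method": "drive_tool", "body": {"commands": [{"delta_pos": [0.0003,-0.001,0.004],"turn": 0,"grip": 0},{"delta_pos": [0.0006,-0.0025,0.006],"turn": 0,"grip": 0},{"delta_pos": [0.0009,-0.004,0.006],"turn": 0,"grip": 0}]}}

```text
t: 7.02
position: [0.5418, 0.1727, 0.0573]
eef_rot: [3.14, -0.0, 1.804]
force: [-0.6, 2.0, -0.6]
opening: -0.0
grasp_force: 0.8
```

Call:
{"method": "drive_tool", "body": {"commands": [{"delta_pos": [0.0003,-0.001,0],"turn": 0,"grip": 0},{"delta_pos": [0.0004,-0.0015,0],"turn": 0,"grip": 0}]}}

```text
t: 7.18
position: [0.5421, 0.171, 0.0568]
eef_rot: [3.14, 0.0, 1.804]
force: [0.2, 1.3, 0.8]
opening: 0.0
grasp_force: 0.7
```

Call:
{"method": "drive_tool", "body": {"commands": [{"delta_pos": [0.0003,-0.001,0],"turn": 0,"grip": 0},{"delta_pos": [0.0004,-0.0015,0],"turn": 0,"grip": 0}]}}

```text
t: 7.35
position: [0.5424, 0.1696, 0.0565]
eef_rot: [3.141, 0.0, 1.805]
force: [1.6, 2.1, 0.2]
opening: -0.0003
grasp_force: 0.7
```

Call:
{"method": "drive_tool", "body": {"commands": [{"delta_pos": [0.0003,-0.001,0],"turn": 0,"grip": 0},{"delta_pos": [0.0003,-0.001,0],"turn": 0,"grip": 0}]}}

```text
t: 7.52
position: [0.5425, 0.1684, 0.0564]
eef_rot: [3.141, 0.0, 1.804]
force: [0.9, 1.7, 0.5]
opening: -0.0003
grasp_force: 0.6
```

Call:
{"method": "drive_tool", "body": {"commands": [{"delta_pos": [0.0003,-0.001,0],"turn": 0,"grip": 0},{"delta_pos": [0.0003,-0.001,0],"turn": 0,"grip": 0}]}}

```text
t: 7.68
position: [0.5425, 0.1677, 0.0563]
eef_rot: [3.141, -0.0, 1.805]
force: [0.5, 1.4, 0.6]
opening: 0.0002
grasp_force: 1.0
```

Call:
{"method": "drive_tool", "body": {"commands": [{"delta_pos": [0.0003,-0.001,0],"turn": 0,"grip": 0},{"delta_pos": [0.0003,-0.001,0],"turn": 0,"grip": 0}]}}

```text
t: 7.85
position: [0.5426, 0.1676, 0.0564]
eef_rot: [3.142, -0.001, 1.805]
force: [-0.6, 4.6, 1.2]
opening: 0.0
grasp_force: 2.2
```

Call:
{"method": "drive_tool", "body": {"commands": [{"delta_pos": [0.0003,-0.001,0],"turn": 0,"grip": 0},{"delta_pos": [0.0003,-0.001,0],"turn": 0,"grip": 0}]}}

```text
t: 8.02
position: [0.5426, 0.1676, 0.0564]
eef_rot: [-3.142, -0.002, 1.806]
force: [-0.8, 6.9, -0.6]
opening: -0.0004
grasp_force: 3.2
```

Call:
{"method": "drive_tool", "body": {"commands": [{"delta_pos": [-0.003,0.012,0],"turn": 0,"grip": 0},{"delta_pos": [-0.006,0.025,0],"turn": 0,"grip": 0},{"delta_pos": [-0.006,0.025,0.04],"turn": 0,"grip": 0},{"delta_pos": [-0.006,0.025,0.08],"turn": 0,"grip": 0},{"delta_pos": [-0.006,0.025,0.11],"turn": 0,"grip": 0},{"delta_pos": [-0.069,-0.115,0.11],"turn": 0,"grip": 0},{"delta_pos": [-0.069,-0.115,0.11],"turn": 0,"grip": 0},{"delta_pos": [-0.069,-0.115,0.11],"turn": 0,"grip": 0},{"delta_pos": [-0.069,-0.115,0.11],"turn": 0,"grip": 0},{"delta_pos": [-0.069,-0.115,0.11],"turn": 0,"grip": 0}]}}

```text
t: 8.85
position: [0.4717, 0.0443, 0.1661]
eef_rot: [-3.139, 0.001, 1.797]
force: [-0.3, -0.0, 0.3]
opening: -0.0001
grasp_force: 0.0
```

```bash
python3 look.py pics/l3.png
```

```text
[0.4717 0.0443 0.1661] [-3.139e+00  1.000e-03  1.797e+00] [-0.3 -0.   0.3] [-0.63 -0.    0.48  2.    0.    1.15  0.08]
```

View pics/l3.png

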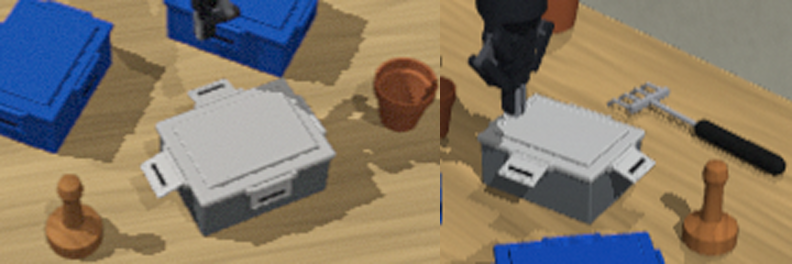

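The left latch no longer sticks out and the box hasn't moved. Now the near latch.

Call:
{"method": "drive_tool", "body": {"commands": [{"delta_pos": [0.003,0.0065,-0.03],"turn": 0,"grip": 0},{"delta_pos": [0.003,0.0065,-0.06],"turn": 0,"grip": 0},{"delta_pos": [0.003,0.0065,-0.075],"turn": 0,"grip": 0},{"delta_pos": [0.003,0.0065,-0.082],"turn": 0,"grip": 0},{"delta_pos": [0.003,0.0065,-0.089],"turn": 0,"grip": 0},{"delta_pos": [0.003,0.0065,-0.096],"turn": 0,"grip": 0},{"delta_pos": [0.003,0.0065,-0.103],"turn": 0,"grip": 0},{"delta_pos": [0.003,0.0065,-0.109],"turn": 0,"grip": 0},{"delta_pos": [0.003,0.0065,-0.109],"turn": 0,"grip": 0}]}}

```text
t: 9.7
position: [0.4766, 0.0569, 0.0565]
eef_rot: [-3.14, 0.0, 1.804]
force: [-0.9, 1.1, 0.5]
opening: -0.0002
grasp_force: 0.0
```

Call:
{"method": "drive_tool", "body": {"commands": [{"delta_pos": [0.002,0.0005,0],"turn": 0,"grip": 0},{"delta_pos": [0.004,0.001,0],"turn": 0,"grip": 0},{"delta_pos": [0.006,0.0014,0],"turn": 0,"grip": 0},{"delta_pos": [0.008,0.0019,0],"turn": 0,"grip": 0},{"delta_pos": [0.01,0.0024,0],"turn": 0,"grip": 0},{"delta_pos": [0.011,0.0026,0],"turn": 0,"grip": 0},{"delta_pos": [0.012,0.0028,0],"turn": 0,"grip": 0}]}}

```text
t: 10.28
position: [0.4863, 0.0592, 0.0569]
eef_rot: [-3.134, -0.001, 1.804]
force: [-13.4, -2.0, 9.8]
opening: -0.0002
grasp_force: 6.8
```

Call:
{"method": "drive_tool", "body": {"commands": [{"delta_pos": [0.001,0.0002,0],"turn": 0,"grip": 0},{"delta_pos": [0.002,0.0005,0],"turn": 0,"grip": 0}]}}

```text
t: 10.45
position: [0.4863, 0.0592, 0.0569]
eef_rot: [-3.13, -0.001, 1.804]
force: [-19.8, -4.6, 16.1]
opening: -0.0
grasp_force: 10.0
```

Call:
{"method": "drive_tool", "body": {"commands": [{"delta_pos": [0.001,0.0002,0],"turn": 0,"grip": 0},{"delta_pos": [0.001,0.0002,0],"turn": 0,"grip": 0}]}}

```text
t: 10.62
position: [0.4864, 0.0592, 0.0567]
eef_rot: [-3.128, -0.002, 1.804]
force: [-19.6, -3.8, 17.0]
opening: 0.0001
grasp_force: 10.3
```

Call:
{"method": "drive_tool", "body": {"commands": [{"delta_pos": [-0.012,-0.003,0],"turn": 0,"grip": 0},{"delta_pos": [-0.025,-0.006,0],"turn": 0,"grip": 0},{"delta_pos": [-0.025,-0.006,0.04],"turn": 0,"grip": 0},{"delta_pos": [-0.025,-0.006,0.08],"turn": 0,"grip": 0},{"delta_pos": [-0.025,-0.006,0.11],"turn": 0,"grip": 0},{"delta_pos": [0.104,-0.098,0.11],"turn": 0,"grip": 0},{"delta_pos": [0.104,-0.098,0.11],"turn": 0,"grip": 0},{"delta_pos": [0.104,-0.098,0.11],"turn": 0,"grip": 0},{"delta_pos": [0.104,-0.098,0.11],"turn": 0,"grip": 0},{"delta_pos": [0.104,-0.098,0.11],"turn": 0,"grip": 0}]}}

```text
t: 11.45
position: [0.6014, -0.043, 0.1679]
eef_rot: [3.137, 0.007, 1.799]
force: [-1.3, -0.3, -0.5]
opening: 0.0002
grasp_force: 0.0
```

```bash
python3 look.py pics/l4.png
```

```text
[ 0.6014 -0.043   0.1679] [3.137 0.007 1.799] [-1.3 -0.3 -0.5] [-0.46  0.3   0.58  1.7  -0.17  1.19  0.39]
```

View pics/l4.png

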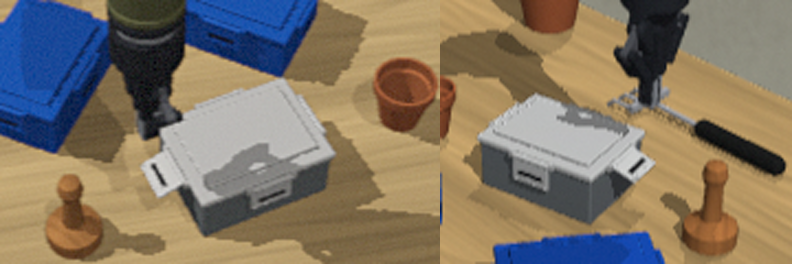

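The near latch is flat at (530,175) in the side half. The right latch is last.

Call:
{"method": "drive_tool", "body": {"commands": [{"delta_pos": [-0.007,0.004,-0.03],"turn": 0,"grip": 0},{"delta_pos": [-0.007,0.004,-0.06],"turn": 0,"grip": 0},{"delta_pos": [-0.007,0.004,-0.075],"turn": 0,"grip": 0},{"delta_pos": [-0.007,0.004,-0.082],"turn": 0,"grip": 0},{"delta_pos": [-0.007,0.004,-0.089],"turn": 0,"grip": 0},{"delta_pos": [-0.007,0.004,-0.096],"turn": 0,"grip": 0},{"delta_pos": [-0.007,0.004,-0.103],"turn": 0,"grip": 0},{"delta_pos": [-0.007,0.004,-0.11],"turn": 0,"grip": 0},{"delta_pos": [-0.007,0.004,-0.11],"turn": 0,"grip": 0}]}}

```text
t: 12.3
position: [0.5888, -0.0335, 0.0563]
eef_rot: [-3.141, 0.0, 1.804]
force: [0.7, -1.5, -0.0]
opening: 0.0001
grasp_force: 0.5
```

Call:
{"method": "drive_tool", "body": {"commands": [{"delta_pos": [-0.0005,0.002,0],"turn": 0,"grip": 0},{"delta_pos": [-0.001,0.004,0],"turn": 0,"grip": 0},{"delta_pos": [-0.0014,0.006,0],"turn": 0,"grip": 0},{"delta_pos": [-0.0019,0.008,0],"turn": 0,"grip": 0},{"delta_pos": [-0.0024,0.01,0],"turn": 0,"grip": 0}]}}

```text
t: 12.72
position: [0.587, -0.0252, 0.0574]
eef_rot: [3.141, 0.003, 1.804]
force: [3.3, -8.0, -3.7]
opening: 0.0001
grasp_force: 4.6
```

Call:
{"method": "drive_tool", "body": {"commands": [{"delta_pos": [-0.0003,0.001,0],"turn": 0,"grip": 0},{"delta_pos": [-0.0004,0.002,0],"turn": 0,"grip": 0}]}}

```text
t: 12.88
position: [0.587, -0.0252, 0.0574]
eef_rot: [3.14, 0.006, 1.803]
force: [3.1, -10.4, -4.3]
opening: -0.0
grasp_force: 5.4
```

The latch is at its stop, and the left and right contact distances agree with the finger width. I'll withdraw and check.

Call:
{"method": "drive_tool", "body": {"commands": [{"delta_pos": [0.003,-0.012,0],"turn": 0,"grip": 0},{"delta_pos": [0.006,-0.025,0],"turn": 0,"grip": 0},{"delta_pos": [0.006,-0.025,0.04],"turn": 0,"grip": 0},{"delta_pos": [0.006,-0.025,0.08],"turn": 0,"grip": 0},{"delta_pos": [0.006,-0.025,0.12],"turn": 0,"grip": 0},{"delta_pos": [0.006,-0.025,0.16],"turn": 0,"grip": 0},{"delta_pos": [0.006,-0.025,0.2],"turn": 0,"grip": 0},{"delta_pos": [-0.08,-0.1,0.22],"turn": 0,"grip": 0},{"delta_pos": [-0.08,-0.1,0.22],"turn": 0,"grip": 0},{"delta_pos": [-0.08,-0.1,0.22],"turn": 0,"grip": 0}]}}

```text
t: 13.72
position: [0.5049, -0.123, 0.2789]
eef_rot: [3.14, -0.0, 1.804]
force: [-0.4, -0.9, -0.1]
opening: 0.0
grasp_force: 0.0
```

Call:
{"method": "drive_tool", "body": {"commands": [{"delta_pos": [0,-0.2,0],"turn": 0,"grip": 0},{"delta_pos": [0,-0.2,0],"turn": 0,"grip": 0},{"delta_pos": [0,-0.2,0],"turn": 0,"grip": 0},{"delta_pos": [0,-0.2,0],"turn": 0,"grip": 0},{"delta_pos": [0,-0.2,0],"turn": 0,"grip": 0},{"delta_pos": [0,-0.2,0],"turn": 0,"grip": 0},{"delta_pos": [0,-0.2,0],"turn": 0,"grip": 0}]}}

```text
t: 14.3
position: [0.5053, -0.3235, 0.2773]
eef_rot: [-3.141, -0.0, 1.8]
force: [0.5, 0.8, -0.2]
opening: 0.0002
grasp_force: 0.0
```

```bash
python3 look.py pics/l5.png v
```

```text
[ 0.5053 -0.3235  0.2773] [-3.141 -0.     1.8  ] [ 0.5  0.8 -0.2] [-0.16  0.25  0.82  1.57 -0.19  1.4   0.91]
```

View pics/l5.png

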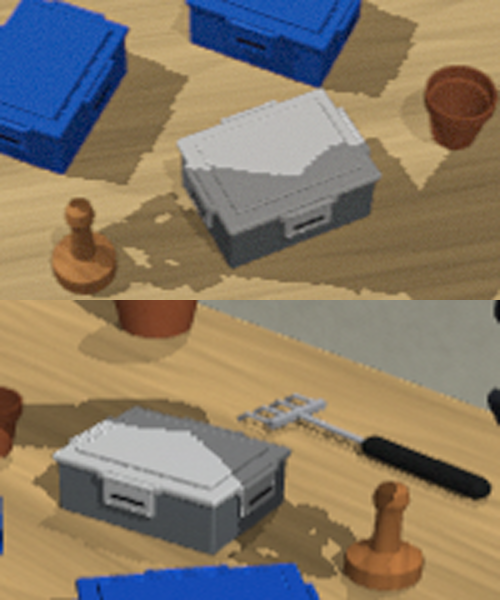

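The far, near and right latches lie flat, nothing sticks out on the left, and the surroundings are undisturbed. I'm handing in.

```bash
python3 -c "
from workcell import robot
print(robot.close_job())"
```

```text
the job is handed in; nothing more can be done
None
```

All four latches are pressed down to their stops; the pictures show the far, near and right ones flat, while the left face was out of view (its contact force showed the stop and nothing sticks out). The box and nearby things look unmoved, and the job was handed in at about 14 s.

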